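# Seat the drilling-jig cover on its locating pin and hold it down

## Task

Pick up the plywood drilling cover by its dark wooden grip, enter it at the open mouth of the drilling jig and slide it along the track, under the metal lips, until the hidden hole in its underside drops over the steel locating pin. Then press it down against the sprung brass pad until it lies fully home, flat on the jig's bed, and finish still gripping it and pressing it firmly down, ready for drilling. Leave the mallet, the glue bottle and the tin where they are.

Things in the scene. Friction and masses are not known exactly. Their poses are not given: they have to be found in the camera images.
- cover_grip (a point): Loose cover, 0.24 to 0.39 kg: plywood plate 140 (x) x 100 (y) x 18 mm thick with four steel drill bushes; on its middle a dark wooden neck (70 x 22 mm, 30 mm high), on that a grip bar 100 (x) x 26 (y) x 30 mm high. The point is the bar's centre, 63 mm above the plate's underside; x along bar and plate, z up. Same turned end for end. Starts flat; tips in the grip if pushed up hard near an end.
- cover_hole (a point): Mouth of the cover's hole, in the middle of its underside, 63 mm straight below the grip's centre: round, 15 mm wide, 18 mm deep, chamfered, closed above by the neck, so not seen from above. Axes as the grip's.
- track (a point): Drilling jig, fixed to the bench but placed anew each time: plywood bed 290 x 150 x 20 mm, from x = -140 to +150 mm. The point lies on the bed's top face, on the track's centre line, where the metal lips begin; x is the direction of sliding (from the mouth inwards), z up. Flared guides, opening to about 130 mm, 39 mm high, lie at x = -43 to 0; before them the mouth is open from above.
- lips (a point): Centre line of the track midway along the lips, level with their undersides (75 mm along x and 39 mm up from the track point; same axes). Two guides 105 mm apart, x = 0 to 150 mm of the track, carry metal lips 4 mm thick that reach 8.5 mm in over the cover's edges (88 mm free between), so the cover cannot be lowered in there. A stop closes the far end (x = 142 mm).
- pin_slot (a point): Middle of the dark slot on the bed (45 mm along x from the track point, on the bed's face, same axes). A steel pin, 12 mm thick, tapered tip, stands 14 mm up on the centre line within 25 mm of here: set anew each time, not reported - look, or feel for it with the cover. With its underside 14 to 21 mm above the bed the cover passes over the pin, under the lips; with hole over pin it can go down.
- pad (a joint): Sprung square brass pad, 50 x 50 mm, round the pin: how far it is pressed down, in m. 0 = up, top 5 mm above the bed; 0.005 = flush with the bed, as when the cover is fully home (its underside pressed onto the bed, grip centre 63 mm above the track point). Spring 4 N at 0, 8 N at 0.005: it lifts the cover if let go.
- mallet_mid (a point): Bystander: wooden mallet lying on the bench, head 55 x 100 x 60 mm, handle 24 mm thick reaching 190 mm along x from the head's centre, which is the point; do not disturb.
- glue_mid (a point): Bystander: white bottle with orange cap, 60 mm wide, 150 mm high, upright; the point is its middle; do not disturb.
- tin_mid (a point): Bystander: steel tin with green lid, 84 mm wide, 75 mm high, upright; the point is its middle; do not disturb.
Not all that is in view belongs to the job. What is shaped like the part that bears cover_grip but pink or red is not meant.

How it is judged:
By the outcome, as a careful person would: the job done as asked, in the order asked, and still so for the second after the job is handed in, while the arm keeps its last pose, push and grip.
It also fails if it takes over 48 s, if anything falls off the work surface, if the arm or the gripper's body presses on something with over 40 N, if the wrist force passes 120 N, or if a joint passes its speed limit or range.

## Robot

A 6-joint arm with a two-finger parallel gripper is mounted at the origin on the work surface. World frame = base frame: x ahead of the robot, y to its left, z up, the work surface at z = 0. Lengths are in m, angles in degrees, forces in N, time in s.
With the tool pointing down it reaches from about 0.25 to 0.725 m from the base axis. Payload 4 kg.
Tool frame: the origin (TCP) lies at the very end of the fingers, on their centre line; the grasp point (between the pads) lies 19 mm behind it; z points along the fingers, y is the direction in which the jaws open and shut (so a half turn about z gives the same grasp; the last joint's range is limited). The gripper opens to 85 mm and grips with 20 to 120 N. Pads are 22 mm wide; open, the fingers measure 114 mm over their backs; the gripper's body (76 mm by 85 mm) begins 54 mm behind the grasp point. The pads swing forward as they close: fully open they stand 13 mm farther back than shut.
Start: joints at [67.38, 13.785, 0.286, 76.501, 0, 90], TCP at [0.192, 0.462, 0.231] pointing down, gripper open.
Joint ranges: [-155.79, 155.79], [-60.16, 107.12], [-62.33, 73.08], [-114, 123.19], [-81.49, 82.49], [-180, 180]. Speed limits (degrees/s): [159.86, 159.86, 180, 180, 180, 180].

## Interface

Orientations are given as [roll, pitch, yaw] about the fixed x, y, z axes, in that order (R = Rz(yaw) Ry(pitch) Rx(roll)).
In Python, from rig import readout, vision, workorder gives the robot as it stands. The module is installed in compiled form; this text tells all that it offers.
- The arm moves only by the tool send_rows, never from a script. Its argument "steps" is a list of rows, each a list of 6 numbers: the shift along the tool's x, y, z in mm, then the turn, a rotation vector about the tool's x, y, z in rad. In form: [[tx, ty, tz, wx, wy, wz], ...]. A call has 1 to 20 rows; each row is the pose to reach, as a shift and turn from the pose measured when the call began, along the tool's axes at that moment; what a row does not reach only later rows make up. A row lasts 1/8 s, in which the tool goes at most 62.5 mm and 10.7 degrees, less where a joint would pass 70% of its speed; a pose out of reach is approached as far as the arm can. A call with a gripper value outside its range is refused whole. "jaw" is the finger opening in mm, from 0 to 85.4, set as the call begins (left out, the last holds). The fingers move at their own pace and stop on an object; the grip force is fixed at half the most. Time passes only in rows, so rows that repeat a pose let the fingers close. It gives the time, the measured TCP pose, the force and the opening at its end, in the units of the state.
- readout.read_state(): the state, without advancing time (a new reading comes with each control period).
- vision.read_camera(name): name is "side" or "top"; returns a dict with "img" (480x640x3 uint8, red, green, blue), "depth" (480x640 float32, m along the optical axis (not along the pixel's ray), 0 where there is no reading), "vertical_fov" (degrees; the focal length in pixels is half the picture's height over the tangent of half this angle, whatever the lens; pixels are square), "cx", "cy" (the principal point, pixels), "eye" and "attitude" of the camera in the world. Camera axes: x right, y down, z forward; pixel columns grow to the right and rows downward; lengths in m; the calibration is good to about 2 mm. A picture is of the moment at which its call begins.
- workorder.sign_off(): hands the job in, once; it reports no verdict.
The state is a dict: "t": time; "joint_positions": joint angles; "joint_velocities": joint speeds; "tau": joint torques, N m; "eef_pos": TCP position; "tool_rot": TCP orientation; "force": force on the tool from outside, world axes, zero at the start; "torque": the same for the moment, N m; "opening": finger opening in m.
Only numpy, scipy, OpenCV 4.12 (cv2) and the standard library are available. Lean on these libraries where they do the work, as an engineer would, in place of code of your own. Each camera call takes 0.05 s, during which the arm holds its last target.

## Working session

There is one attempt and no reset: what is moved stays moved. The work goes in short steps, Python scripts to look and compute and a tool call to move; the robot and the scene stay as the last step left them, time stands still between calls to the robot, and variables do not carry over. Pictures are saved under pics/ and viewed, and the job is handed in when it is done.

Besides the shell and the picture viewer there is one more tool, called after "Request:" by a JSON object that holds its "method" and its "body", one argument or row to a line. send_rows: Moves the arm, as the interface text tells. Its arguments: {"type":"object","properties":{"steps":{"type":"array","items":{"type":"array","items":{"type":"number"}}},"jaw":{"type":"number"}},"required":["steps"]}

```bash
mkdir -p pics; ls; python3 - <<'E'
from rig import readout, vision, workorder
import cv2,numpy as np
print(readout.read_state())
for n in("side","top"):
    c=vision.read_camera(n); print({k:v for k,v in c.items() if k not in("img","depth")})
    cv2.imwrite(f"pics/{n}0.png",c["img"][:,:,::-1]); np.savez(f"{n}0.npz",**{k:np.array(v) for k,v in c.items()})
E
```

```text
pics
{'t': 0.0, 'joint_positions': array([ 6.73799457e+01,  1.38320727e+01,  2.13066987e-01,  7.64988567e+01,
       -4.26812705e-04,  9.00010296e+01]), 'joint_velocities': array([ 0.0711595 ,  0.0420673 ,  0.06577655,  0.00736688, -0.02821764,
       -0.05151482]), 'tau': array([ 7.20723947e-04, -3.72320473e+01,  2.52406043e+01,  1.70325249e-02,
        1.37929223e-04, -1.42405906e-06]), 'eef_pos': array([0.19207372, 0.46096676, 0.23040971]), 'tool_rot': array([-1.79882138e+02,  4.28929757e-04,  1.57378917e+02]), 'force': array([-0.25205658,  0.0389443 , -0.19262136]), 'torque': array([-0.02888231,  0.04433643, -0.00518071]), 'opening': 0.08553213930724674}
{'vertical_fov': 57.2941845303899, 'cx': 320.3124121501151, 'cy': 241.21641294516485, 'eye': array([-0.10511381, -0.80528625,  0.73365629]), 'attitude': array([-121.2343334 ,    0.76124631,  -40.59406377])}
{'vertical_fov': 51.52420619308765, 'cx': 318.4303027704938, 'cy': 236.87746079717638, 'eye': array([ 0.30590057, -0.00279223,  1.23350798]), 'attitude': array([-1.67285803e+02,  3.75967691e-02, -9.19938686e+01])}
```

View pics/side0.png

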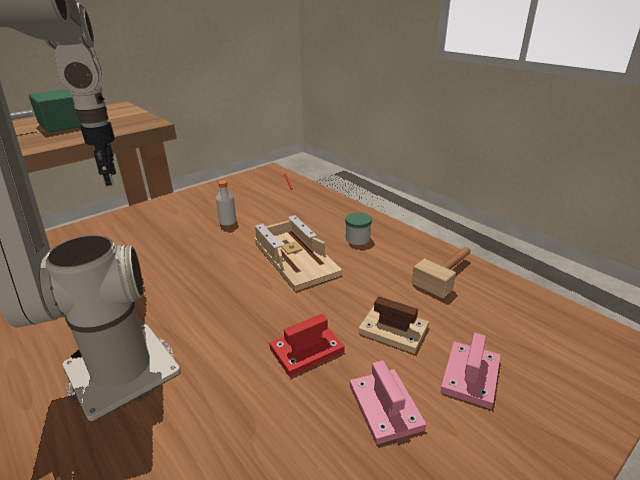

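View pics/top0.png

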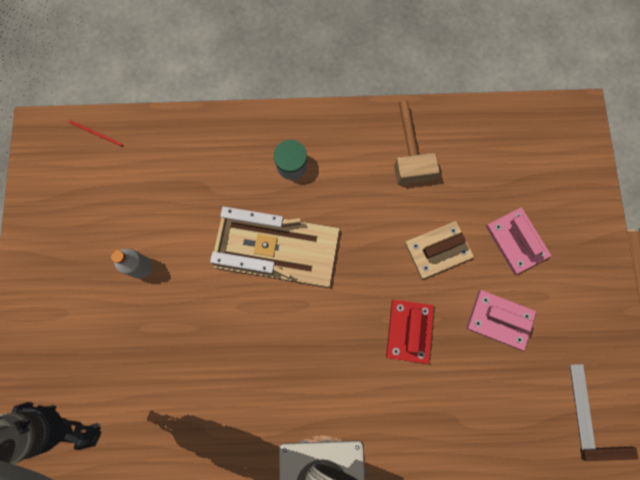

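The top view shows the plywood cover with the dark grip at (440,250). The red one at (410,332) and the pink ones at (518,240) and (503,320) are decoys. The jig is at (275,247) with its mouth to the right. The pin looks visible on the brass pad near (265,245). I'll enlarge to confirm.

```bash
cat > h.py <<'E'
import numpy as np,cv2
from scipy.spatial.transform import Rotation as R
def cam(d):
    f=240/np.tan(np.radians(float(d["vertical_fov"])/2)); Rm=R.from_euler("xyz",d["attitude"],degrees=True).as_matrix()
    return f,Rm
def cloud(d):
    f,Rm=cam(d); v,u=np.mgrid[0:480,0:640]; z=d["depth"]
    P=np.stack([(u-d["cx"])/f*z,(v-d["cy"])/f*z,z],-1)
    W=P@Rm.T+d["eye"]; W[z==0]=np.nan; return W
def proj(d,X):
    f,Rm=cam(d); p=(np.asarray(X,float)-d["eye"])@Rm
    return p[...,:2]/p[...,2:]*f+np.array([d["cx"],d["cy"]])
def atz(d,u,v,z):
    f,Rm=cam(d); r=Rm@np.array([(u-d["cx"])/f,(v-d["cy"])/f,1]); e=np.asarray(d["eye"]); return e+r*(z-e[2])/r[2]
E
python3 - <<'E'
from h import *
t=np.load("top0.npz");s=np.load("side0.npz")
a=cv2.resize(t["img"][195:300,200:350],None,fx=5,fy=5,interpolation=cv2.INTER_CUBIC)
cv2.imwrite("pics/jigtop.png",a[:,:,::-1])
a=cv2.resize(t["img"][210:290,395:485],None,fx=6,fy=6,interpolation=cv2.INTER_CUBIC)
cv2.imwrite("pics/covtop.png",a[:,:,::-1])
a=cv2.resize(s["img"][200:300,245:350],None,fx=6,fy=6,interpolation=cv2.INTER_CUBIC)
cv2.imwrite("pics/jigside.png",a[:,:,::-1])
W=cloud(t)
for n,(u,v) in dict(table=(380,200),bed=(320,250),lipA=(250,217),lipB=(245,263),pad=(256,243),pin=(265,245),grip=(445,245),plate=(425,262),tin=(290,153),mallet=(418,163)).items(): print(n,W[v,u].round(4))
W=cloud(s)
for n,(u,v) in dict(table=(250,350),grip=(398,307),bed=(315,270)).items(): print(n,W[v,u].round(4))
E
```

```text
table [ 0.6755 -0.1739  0.0022]
bed [ 0.5462 -0.0143  0.0187]
lipA [0.6251 0.1535 0.0635]
lipB [0.5125 0.1663 0.0612]
pad [0.569  0.1445 0.0216]
pin [0.5605 0.1209 0.0338]
grip [ 0.5363 -0.3106  0.0777]
plate [ 0.5067 -0.2727  0.0201]
tin [0.7822 0.0519 0.0768]
mallet [ 0.7504 -0.2664  0.0622]
table [ 0.243  -0.135  -0.0033]
grip [ 0.5337 -0.3205  0.0794]
bed [ 0.5399 -0.0149  0.0202]
```

View pics/jigtop.png

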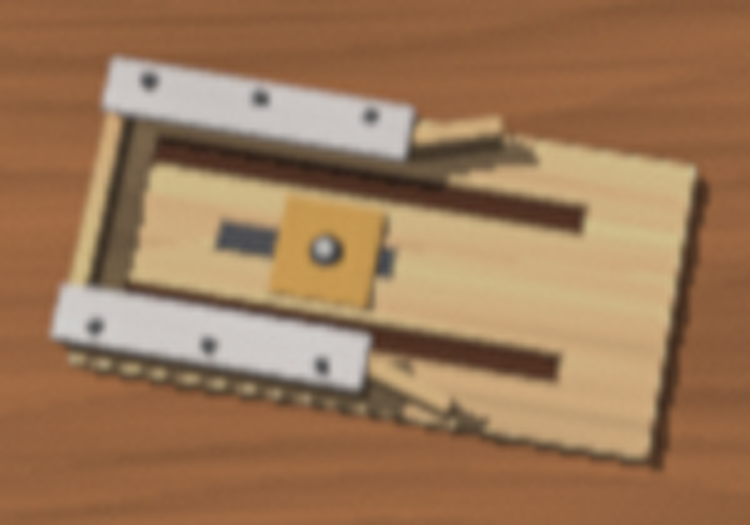

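View pics/covtop.png

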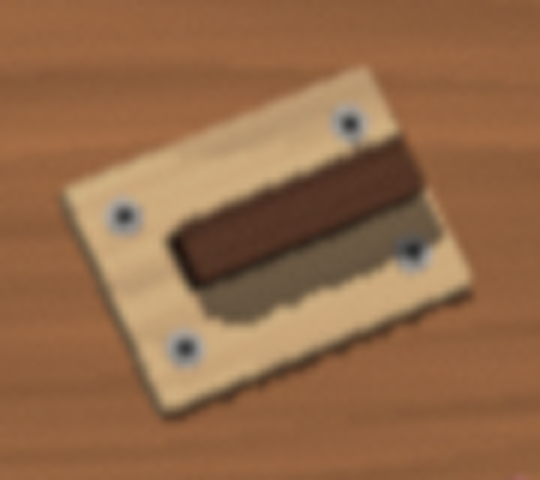

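View pics/jigside.png

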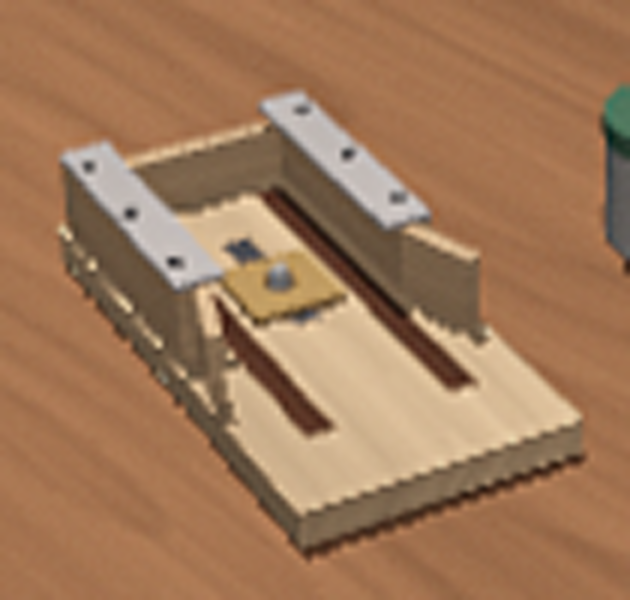

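The enlarged crop confirms it: the plywood plate with the dark brown grip is the cover. The pin is visible at about (264.6,244). Next I fit the poses.

```bash
cat > fit.py <<'E'
from h import *
from scipy.optimize import least_squares
t=np.load("top0.npz");s=np.load("side0.npz")
def fit(obs,z0,x0):
    # obs: (cam, local xyz, px)
    def X(p,l): 
        c,q=np.cos(p[2]),np.sin(p[2]); return np.array([p[0]+c*l[0]-q*l[1],p[1]+q*l[0]+c*l[1],z0+l[2]])
    fun=lambda p:np.concatenate([proj(c,X(p,l))-px for c,l,px in obs])
    r=least_squares(fun,x0); return r.x,r.fun.reshape(-1,2),X
def T(a,b): return np.array([200+(a+.5)/5-.5,195+(b+.5)/5-.5])
def S(a,b): return np.array([245+(a+.5)/6-.5,200+(b+.5)/6-.5])
def C(a,b): return np.array([395+(a+.5)/6-.5,210+(b+.5)/6-.5])
mm=lambda *a:np.array(a)/1000
J1=[(t,mm(-140,-75,0),T(697,165)),(t,mm(-140,75,0),T(653,463)),
(t,mm(0,-44,43),T(407,160)),(t,mm(150,-44,43),T(103,107)),(t,mm(0,44,43),T(372,338)),(t,mm(150,44,43),T(62,285))]
J2=[(s,mm(-140,-75,0),S(582,420)),(s,mm(-140,75,0),S(303,516)),
(s,mm(0,-44,43),S(393,226)),(s,mm(150,-44,43),S(262,104)),(s,mm(0,44,43),S(222,276)),(s,mm(150,44,43),S(105,143))]
for J in(J1,J2,J1+J2):
    p,res,X=fit(J,0.02,[.56,.1,1.5]); print("track",p.round(4),np.degrees(p[2]).round(2)); print(res.round(1).tolist())
for q in [atz(t,*T(325,248),.034),atz(s,*S(280,266),.034)]:
    d=q[:2]-p[:2]; c,sn=np.cos(p[2]),np.sin(p[2]); print("pin",q.round(4),"local",(c*d[0]+sn*d[1]).round(4),(-sn*d[0]+c*d[1]).round(4))
# cover axis: x to image-left-down ; corners
K=[(t,mm(70,50,18),C(165,413)),(t,mm(70,-50,18),C(65,190)),(t,mm(-70,-50,18),C(370,68)),(t,mm(-70,50,18),C(470,288)),
(t,mm(-50,13,78),C(421,190)),(t,mm(-50,-13,78),C(402,138))]
p,res,X=fit(K,0,[.53,-.3,1.2]); print("cover",p.round(4),np.degrees(p[2]));print(res.round(1).tolist())
im=s["img"].copy()
for l in [(70,50,18),(70,-50,18),(-70,-50,18),(-70,50,18),(50,13,78),(50,-13,78),(-50,13,78),(-50,-13,78)]:
    u=proj(s,X(p,mm(*l))); cv2.circle(im,tuple(u.round().astype(int)),1,(0,255,0),-1)
cv2.imwrite("pics/cs.png",cv2.resize(im[280:370,345:445],None,fx=6,fy=6)[:,:,::-1])
W=cloud(t); m=(W[...,2]>.068)&(np.hypot(W[...,0]-p[0],W[...,1]-p[1])<.07); g=W[m]; print(len(g),g.min(0),g.max(0),np.median(g,0)); print(cv2.minAreaRect((g[:,:2]*1000).astype(np.float32)))
E
python3 fit.py
```

```text
track [0.5555 0.0879 1.3673] 78.34
[[0.2, 0.4], [-0.8, -0.5], [-0.2, -0.0], [0.1, 0.6], [0.0, -0.3], [0.6, -0.1]]
track [0.5541 0.088  1.3657] 78.25
[[0.7, 0.0], [-0.6, -0.0], [-0.9, 0.2], [-0.5, 0.1], [0.8, -0.4], [0.5, 0.2]]
track [0.555  0.088  1.3665] 78.29
[[0.1, 0.6], [-0.9, -0.3], [-0.2, 0.2], [0.1, 0.7], [-0.0, -0.1], [0.5, 0.1], [0.9, -0.1], [-0.3, -0.2], [-0.7, 0.1], [-0.3, -0.0], [1.0, -0.5], [0.7, 0.1]]
pin [0.5625 0.1218 0.034 ] local 0.0346 -0.0005
pin [0.5623 0.1239 0.034 ] local 0.0366 0.0001
cover [ 0.5376 -0.3102  1.9167] 109.82164327788058
[[-0.5, -0.1], [-0.4, 0.1], [-0.5, 0.3], [0.0, -0.1], [1.5, 0.5], [-0.1, -0.7]]
466 [ 0.51137534 -0.35965338  0.06819942] [ 0.56760628 -0.26066829  0.08482738] [ 0.53866108 -0.30928749  0.07817372]
((539.27197265625, -310.2167663574219), (26.17706298828125, 100.5911636352539), 20.559640884399414)
```

View pics/cs.png

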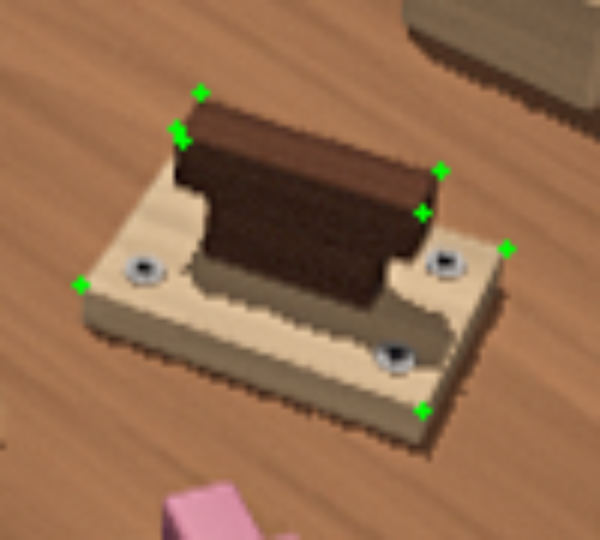

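```bash
cat > go.py <<'E'
import sys
from h import *
from rig import readout
a=list(map(float,sys.argv[1:5])) # x y z yaw (deg)
s=readout.read_state(); R0=R.from_euler("xyz",s["tool_rot"],degrees=True)
R1=R.from_euler("xyz",[180,0,a[3]],degrees=True)
print("t",s["t"],"pos",s["eef_pos"].round(4),"rot",s["tool_rot"].round(2),"F",s["force"].round(1),"T",s["torque"].round(2),"op",round(s["opening"],4))
print("row",(R0.inv().apply(np.array(a[:3])-s["eef_pos"])*1000).round(1),(R0.inv()*R1).as_rotvec().round(4))
E
python3 go.py .538 -.3105 .16 109.9
```

```text
t 0.1 pos [0.1921 0.461  0.2305] rot [-179.89    0.    157.38] F [ 0.6 -0.2 -1.3] T [ 0.01 -0.08 -0.03] op 0.0854
row [-616.  -579.    71.6] [-1.800e-03  8.000e-04  8.287e-01]
```

Request:
{"method": "send_rows", "body": {
  "steps": [
    [-60,-56,0,0,0,0.08],
    [-105,-100,0,0,0,0.15],
    [-150,-142,0,0,0,0.22],
    [-195,-184,5,0,0,0.29],
    [-240,-226,10,0,0,0.36],
    [-285,-268,15,0,0,0.43],
    [-330,-310,20,0,0,0.5],
    [-375,-352,25,0,0,0.57],
    [-420,-394,30,0,0,0.64],
    [-465,-436,40,0,0,0.71],
    [-510,-478,50,0,0,0.78],
    [-555,-520,60,0,0,0.83],
    [-590,-555,66,0,0,0.83],
    [-610,-573,71,0,0,0.83],
    [-616,-579,71.6,-0.0018,0,0.829],
    [-616,-579,71.6,-0.0018,0,0.829],
    [-616,-579,71.6,-0.0018,0,0.829]
  ],
  "jaw": 85
}}

```text
t: 2.22
eef_pos: [0.5377, -0.3092, 0.1604]
tool_rot: [180.0, 0.0, 110.0]
force: [-0.7, 0.3, 0.7]
opening: 0.0854
```

```bash
python3 go.py .538 -.3105 .045 109.9; python3 - <<'E'
from h import *
from rig import vision
for n in("side","top"):
    c=vision.read_camera(n); cv2.imwrite(f"pics/{n}1.png",c["img"][:,:,::-1])
E
```

```text
t 2.225 pos [ 0.5377 -0.3092  0.1604] rot [1.7998e+02 2.0000e-02 1.0995e+02] F [-0.7  0.3  0.7] T [-0.03  0.01 -0.04] op 0.0854
row [ -1.3  -0.2 115.4] [0.0003 0.0003 0.0009]
```

View pics/side1.png

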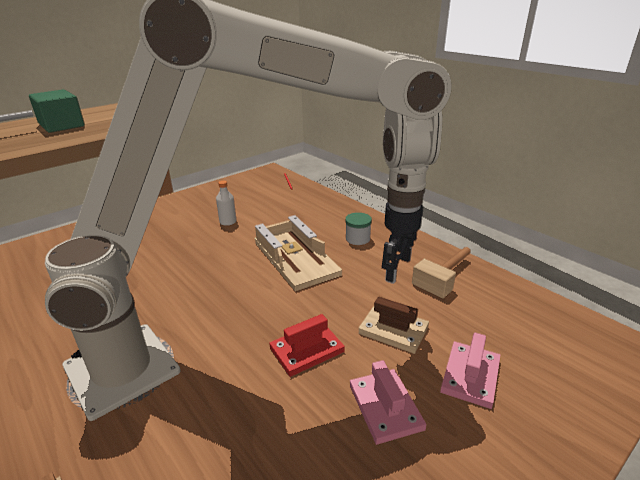

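The gripper is above the cover, with its jaws across the bar. Descending and closing.

Request:
{"method": "send_rows", "body": {
  "steps": [
    [-1,0,25,0,0,0],
    [-1,0,50,0,0,0],
    [-1,0,75,0,0,0],
    [-1,0,95,0,0,0],
    [-1,0,108,0,0,0],
    [-1,0,115,0,0,0],
    [-1,0,115,0,0,0]
  ]
}}

```text
t: 3.2
eef_pos: [0.5384, -0.3101, 0.0458]
tool_rot: [180.0, 0.1, 110.0]
force: [0.1, 0.4, -0.2]
opening: 0.0848
```

Request:
{"method": "send_rows", "body": {
  "steps": [
    [0,0,0,0,0,0],
    [0,0,0,0,0,0],
    [0,0,0,0,0,0],
    [0,0,0,0,0,0],
    [0,0,0,0,0,0],
    [0,0,0,0,0,0],
    [0,0,0,0,0,0]
  ],
  "jaw": 0
}}

```text
t: 4.08
eef_pos: [0.539, -0.3103, 0.0463]
tool_rot: [179.9, 0.1, 110.0]
force: [1.2, 0.5, 4.7]
opening: 0.0252
```

```bash
python3 go.py .538 -.3105 .045 109.9
```

```text
t 4.075 pos [ 0.539  -0.3103  0.0463] rot [1.7991e+02 1.0000e-01 1.0998e+02] F [1.2 0.5 4.7] T [ 0.1  -0.08 -0.02] op 0.0252
row [ 0.2 -1.   1.3] [0.0017 0.0018 0.0014]
```

Request:
{"method": "send_rows", "body": {
  "steps": [
    [0,0,-10,0,0,0],
    [0,0,-30,0,0,0],
    [0,0,-55,0,0,0],
    [0,0,-80,0,0,0],
    [0,0,-90,0,0,0],
    [0,0,-90,0,0,0]
  ]
}}

```text
t: 4.82
eef_pos: [0.5386, -0.3102, 0.1363]
tool_rot: [179.9, 0.1, 110.0]
force: [0.3, -0.2, -4.1]
opening: 0.025
```

```bash
python3 go.py .5286 -.0393 .13 78.3; python3 - <<'E'
from h import *
from rig import vision
c=vision.read_camera("side"); cv2.imwrite("pics/side2.png",cv2.resize(c["img"][180:380,300:500],None,fx=3,fy=3)[:,:,::-1])
E
```

```text
t 4.825 pos [ 0.5386 -0.3102  0.1363] rot [1.7991e+02 1.0000e-01 1.0998e+02] F [ 0.3 -0.2 -4.1] T [ 0.02 -0.02 -0.02] op 0.025
row [258.1  83.1   6. ] [0.002  0.0013 0.5529]
```

View pics/side2.png

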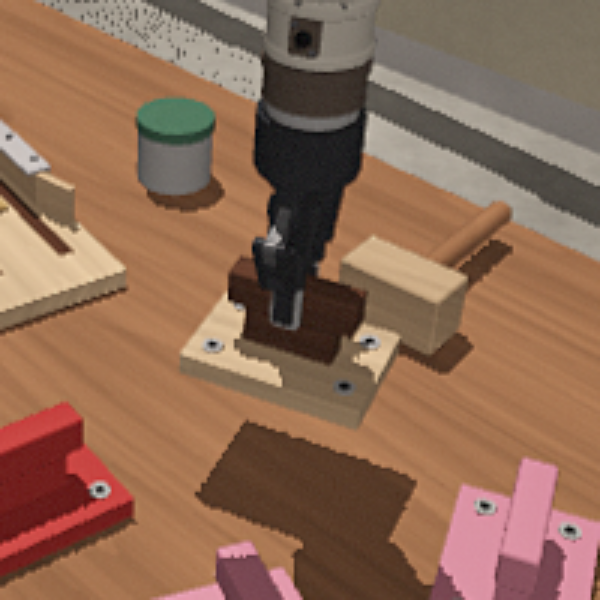

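The cover is lifted level and gripped in the middle (crop centre 290,300). Moving it to just ahead of the mouth.

Request:
{"method": "send_rows", "body": {
  "steps": [
    [20,6,0,0,0,0.04],
    [50,16,0,0,0,0.1],
    [85,27,0,0,0,0.18],
    [120,39,0,0,0,0.26],
    [155,50,0,0,0,0.34],
    [190,61,0,0,0,0.42],
    [225,72,3,0,0,0.49],
    [247,80,6,0,0,0.54],
    [258,83,6,0.002,0,0.553],
    [258,83,6,0.002,0,0.553],
    [258,83,6,0.002,0,0.553]
  ]
}}

```text
t: 6.25
eef_pos: [0.528, -0.04, 0.1291]
tool_rot: [-179.9, 0.1, 78.3]
force: [0.5, -0.0, -3.6]
opening: 0.0252
```

```bash
python3 go.py .5286 -.0393 .084 78.3; python3 - <<'E'
from h import *
from rig import vision
for n in("side","top"):
    c=vision.read_camera(n); np.savez(f"{n}3.npz",**{k:np.array(v) for k,v in c.items()})
    v0,u0=((180,240) if n=="side" else (180,200)); cv2.imwrite(f"pics/{n}3.png",cv2.resize(c["img"][v0:v0+150,u0:u0+200],None,fx=4,fy=4)[:,:,::-1])
E
```

```text
t 6.25 pos [ 0.528  -0.04    0.1291] rot [-1.7992e+02  8.0000e-02  7.8260e+01] F [ 0.5 -0.  -3.6] T [-0.01  0.02  0.01] op 0.0252
row [ 0.9  0.5 45.1] [-0.0013  0.0013 -0.0007]
```

View pics/side3.png

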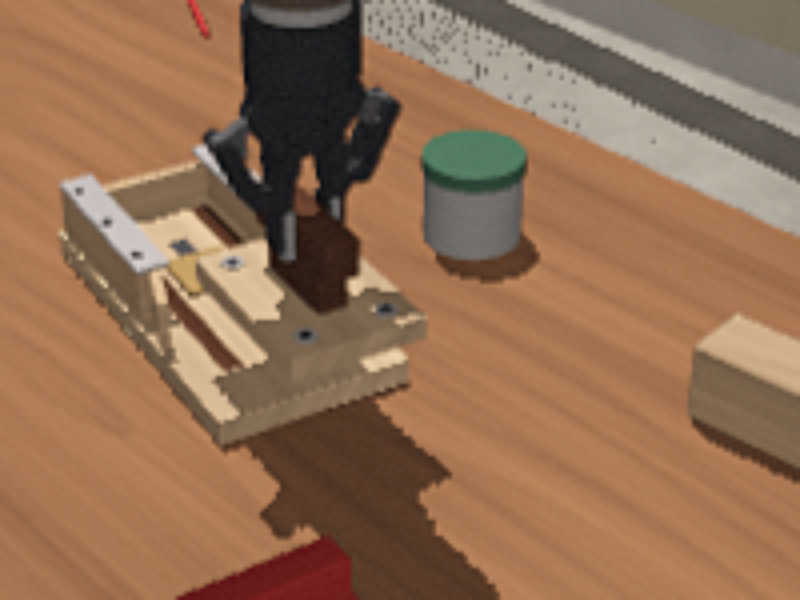

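View pics/top3.png

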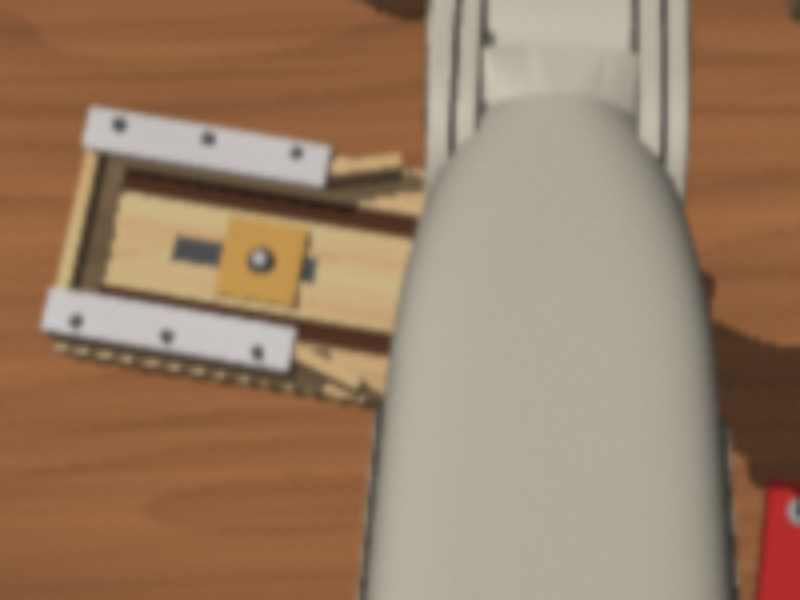

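```bash
python3 - <<'E'
from h import *
s=np.load("side3.npz"); im=cv2.resize(s["img"][180:330,240:440],None,fx=4,fy=4,interpolation=cv2.INTER_CUBIC)
a=np.radians(78.26);c,q=np.cos(a),np.sin(a)
for l in [(70,50,0),(70,-50,0),(-70,-50,0),(-70,50,0),(-70,50,-18),(-70,-50,-18),(50,13,60),(50,-13,60),(-50,13,60),(-50,-13,60)]:
    x,y,z=np.array(l)/1000; u=proj(s,[.528+c*x-q*y,-.04+q*x+c*y,.1008+z]); p=((u-[240,180]+.5)*4-.5).round().astype(int); print(l,p)
    cv2.circle(im,tuple(p),3,(0,255,0),1)
cv2.imwrite("pics/side3o.png",im[:,:,::-1])
E
```

```text
(70, 50, 0) [197 258]
(70, -50, 0) [324 221]
(-70, -50, 0) [428 315]
(-70, 50, 0) [293 359]
(-70, 50, -18) [293 382]
(-70, -50, -18) [428 338]
(50, 13, 60) [255 181]
(50, -13, 60) [290 171]
(-50, 13, 60) [328 248]
(-50, -13, 60) [364 237]
```

View pics/side3o.png

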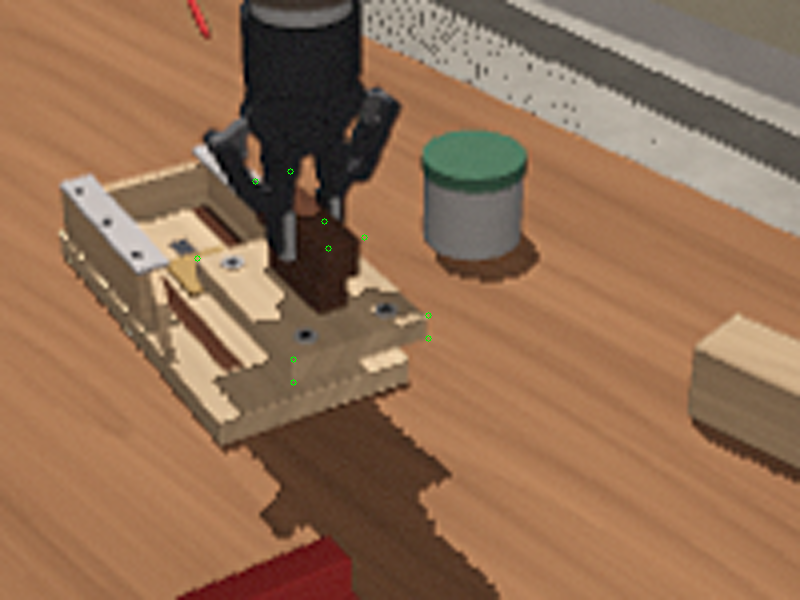

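The overlay matches the cover within about 1 mm, and the cover is level. Lowering it to 17 mm above the bed.

Request:
{"method": "send_rows", "body": {
  "steps": [
    [1,0.5,12,0,0,0],
    [1,0.5,26,0,0,0],
    [1,0.5,38,0,0,0],
    [1,0.5,45,0,0,0],
    [1,0.5,45.5,0,0,0],
    [1,0.5,45.5,0,0,0]
  ]
}}

```text
t: 7.1
eef_pos: [0.5291, -0.0392, 0.084]
tool_rot: [-180.0, 0.1, 78.2]
force: [-0.9, 0.4, -3.4]
opening: 0.0254
```

```bash
python3 go.py .555 .088 .0835 78.3
```

```text
t 7.1 pos [ 0.5291 -0.0392  0.084 ] rot [-1.7997e+02  5.0000e-02  7.8230e+01] F [-0.9  0.4 -3.4] T [-0.01  0.01  0.02] op 0.0254
row [129.8  -0.5   0.4] [-0.0005  0.0009 -0.0012]
```

Request:
{"method": "send_rows", "body": {
  "steps": [
    [10,0,0.3,0,0,0],
    [25,0,0.3,0,0,0],
    [40,-0.2,0.3,0,0,0],
    [55,-0.3,0.3,0,0,0],
    [68,-0.3,0.3,0,0,0],
    [80,-0.4,0.3,0,0,0],
    [90,-0.4,0.3,0,0,0],
    [95,-0.4,0.3,0,0,0],
    [95,-0.4,0.3,0,0,0]
  ]
}}

```text
t: 8.22
eef_pos: [0.5481, 0.054, 0.0836]
tool_rot: [-180.0, 0.1, 78.3]
force: [-0.8, -0.1, -3.0]
opening: 0.0252
```

```bash
python3 go.py .5622 .1225 .0835 78.3; python3 - <<'E'
from h import *
from rig import vision
c=vision.read_camera("side"); cv2.imwrite("pics/side4.png",cv2.resize(c["img"][180:310,240:400],None,fx=5,fy=4.6)[:,:,::-1])
E
```

```text
t 8.225 pos [0.5481 0.054  0.0836] rot [-1.7997e+02  7.0000e-02  7.8250e+01] F [-0.8 -0.1 -3. ] T [-0.04 -0.01  0.01] op 0.0252
row [69.9 -0.1  0. ] [-0.0005  0.0012 -0.0008]
```

View pics/side4.png

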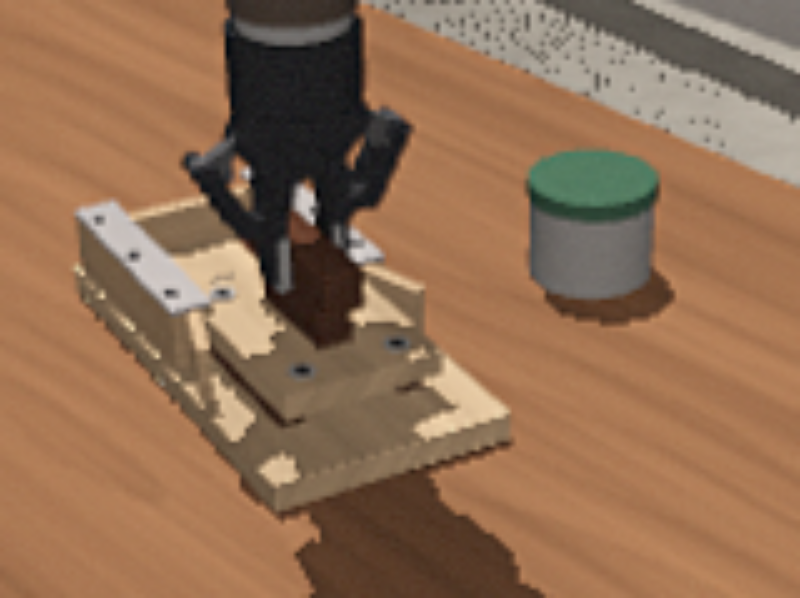

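The cover is in the track, with its front under the lips and no side force. Sliding to the pin.

Request:
{"method": "send_rows", "body": {
  "steps": [
    [8,0,0,0,0,0],
    [20,0,0,0,0,0],
    [32,0,0,0,0,0],
    [44,0,0,0,0,0],
    [54,0,0,0,0,0],
    [63,0,0,0,0,0],
    [69,0,0,0,0,0],
    [70.5,0,0,0,0,0],
    [70.5,0,0,0,0,0]
  ]
}}

```text
t: 9.4
eef_pos: [0.5623, 0.1226, 0.0835]
tool_rot: [-180.0, 0.1, 78.2]
force: [0.0, -0.2, -3.9]
opening: 0.0252
```

```bash
python3 go.py .5623 .1228 .075 78.3
```

```text
t 9.4 pos [0.5623 0.1226 0.0835] rot [-1.7996e+02  9.0000e-02  7.8220e+01] F [ 0.  -0.2 -3.9] T [ 0.03  0.03 -0.01] op 0.0252
row [ 0.2 -0.   8.5] [-0.0007  0.0015 -0.0014]
```

Request:
{"method": "send_rows", "body": {
  "steps": [
    [0,0,1.5,0,0,0],
    [0,0,3,0,0,0],
    [0,0,4.5,0,0,0],
    [0,0,5.5,0,0,0],
    [0,0,5.5,0,0,0]
  ]
}}

```text
t: 10.02
eef_pos: [0.5622, 0.1225, 0.0778]
tool_rot: [-179.9, 0.1, 78.2]
force: [-0.1, 0.7, -3.6]
opening: 0.0252
```

```bash
python3 go.py .5623 .1228 .0663 78.3
```

```text
t 10.025 pos [0.5622 0.1225 0.0778] rot [-1.7994e+02  1.0000e-01  7.8220e+01] F [-0.1  0.7 -3.6] T [ 0.01 -0.05  0.01] op 0.0252
row [ 0.3  0.1 11.5] [-0.001   0.0017 -0.0014]
```

Request:
{"method": "send_rows", "body": {
  "steps": [
    [0,0,1.5,0,0,0],
    [0,0,3,0,0,0],
    [0,0,4.5,0,0,0],
    [0,0,5,0,0,0],
    [0,0,5,0,0,0]
  ]
}}

```text
t: 10.65
eef_pos: [0.5621, 0.1225, 0.0727]
tool_rot: [-179.9, 0.1, 78.2]
force: [-0.5, -0.8, -4.0]
opening: 0.0254
```

```bash
python3 go.py .5623 .1228 .0663 78.3
```

```text
t 10.65 pos [0.5621 0.1225 0.0727] rot [-1.7994e+02  1.0000e-01  7.8220e+01] F [-0.5 -0.8 -4. ] T [ 0.02 -0.03 -0.02] op 0.0254
row [0.3 0.1 6.4] [-0.0011  0.0017 -0.0014]
```

The pin is in the hole. Pressing against the pad.

Request:
{"method": "send_rows", "body": {
  "steps": [
    [0,0,1.5,0,0,0],
    [0,0,3,0,0,0],
    [0,0,4.5,0,0,0],
    [0,0,5.5,0,0,0],
    [0,0,6,0,0,0],
    [0,0,6,0,0,0]
  ]
}}

```text
t: 11.4
eef_pos: [0.5624, 0.1225, 0.0671]
tool_rot: [-180.0, 0.1, 78.2]
force: [-1.8, -1.1, 3.1]
opening: 0.0252
```

```bash
python3 go.py .5623 .1228 .0653 78.3
```

```text
t 11.4 pos [0.5624 0.1225 0.0671] rot [-1.7997e+02  8.0000e-02  7.8220e+01] F [-1.8 -1.1  3.1] T [-0.03  0.28  0.03] op 0.0252
row [ 0.2 -0.1  1.8] [-0.0005  0.0015 -0.0014]
```

Request:
{"method": "send_rows", "body": {
  "steps": [
    [0,0,0.8,0,0,0],
    [0,0,1.6,0,0,0],
    [0,0,2.2,0,0,0],
    [0,0,2.2,0,0,0]
  ]
}}

```text
t: 11.9
eef_pos: [0.5623, 0.1225, 0.0663]
tool_rot: [180.0, 0.1, 78.2]
force: [-5.1, -1.2, 10.2]
opening: 0.0251
```

```bash
python3 go.py .5623 .1228 .0653 78.3
```

```text
t 11.9 pos [0.5623 0.1225 0.0663] rot [1.7999e+02 7.0000e-02 7.8220e+01] F [-5.1 -1.2 10.2] T [-0.2   1.01  0.03] op 0.0251
row [ 0.3 -0.1  1. ] [ 0.0002  0.0012 -0.0015]
```

Request:
{"method": "send_rows", "body": {
  "steps": [
    [0,-0.3,1.6,0,0,0],
    [0,-0.6,2.4,0,0,0],
    [0,-0.6,3.0,0,0,0],
    [0,-0.6,3.0,0,0,0],
    [0,-0.6,3.0,0,0,0]
  ]
}}

```text
t: 12.52
eef_pos: [0.5623, 0.1225, 0.0663]
tool_rot: [179.8, 0.0, 78.2]
force: [-7.2, -2.4, 18.1]
opening: 0.0249
```

```bash
python3 go.py .5623 .1228 .0653 78.3; python3 - <<'E'
from h import *
from rig import vision
c=vision.read_camera("side"); np.savez("side5.npz",**{k:np.array(v) for k,v in c.items()});cv2.imwrite("pics/side5.png",cv2.resize(c["img"][180:310,240:400],None,fx=5,fy=4.6)[:,:,::-1])
E
```

```text
t 12.525 pos [0.5623 0.1225 0.0663] rot [1.7985e+02 2.0000e-02 7.8210e+01] F [-7.2 -2.4 18.1] T [-0.4   1.55 -0.02] op 0.0249
row [ 0.2 -0.1  1. ] [ 0.0027  0.0004 -0.0016]
```

View pics/side5.png

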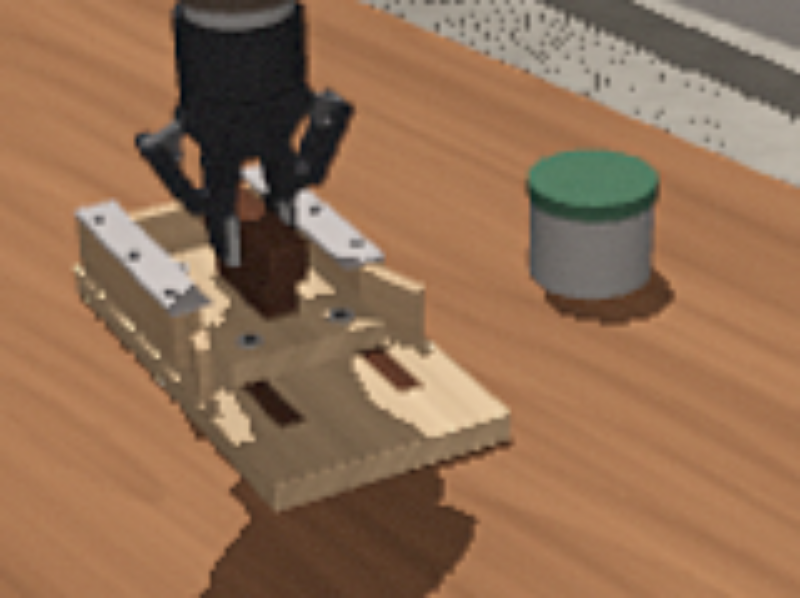

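The cover looks flat on the bed under both lips. The last step adds some push and relieves the side load.

Request:
{"method": "send_rows", "body": {
  "steps": [
    [-0.3,-1.0,3.2,0,0,0],
    [-0.5,-1.6,4.2,0,0,0],
    [-0.5,-1.6,4.2,0,0,0],
    [-0.5,-1.6,4.2,0,0,0],
    [-0.5,-1.6,4.2,0,0,0],
    [-0.5,-1.6,4.2,0,0,0],
    [-0.5,-1.6,4.2,0,0,0],
    [-0.5,-1.6,4.2,0,0,0]
  ]
}}

```text
t: 13.58
eef_pos: [0.5624, 0.1226, 0.0663]
tool_rot: [179.6, -0.1, 78.2]
force: [-5.1, -2.3, 22.7]
opening: 0.0249
```

```bash
python3 go.py .5623 .1228 .0653 78.3; python3 - <<'E'
from h import *
from rig import vision
c=vision.read_camera("side"); im=cv2.resize(c["img"][180:310,240:400],None,fx=5,fy=5,interpolation=cv2.INTER_CUBIC)
a=np.radians(78.2);co,q=np.cos(a),np.sin(a)
for l in [(-70,-50,18),(-70,50,18),(-70,-50,0),(-70,50,0),(-50,13,78),(-50,-13,78)]:
    x,y,z=np.array(l)/1000; p=((proj(c,[.5623+co*x-q*y,.1225+q*x+co*y,.02+z])-[240,180]+.5)*5-.5).round().astype(int); cv2.circle(im,tuple(p),3,(0,255,0),1)
cv2.imwrite("pics/side6.png",im[:590,:,::-1])
E
```

```text
t 13.575 pos [0.5624 0.1226 0.0663] rot [ 1.7957e+02 -1.0000e-01  7.8200e+01] F [-5.1 -2.3 22.7] T [-0.34  2.04  0.09] op 0.0249
row [ 0.2 -0.1  1. ] [ 0.0075 -0.0017 -0.0017]
```

View pics/side6.png

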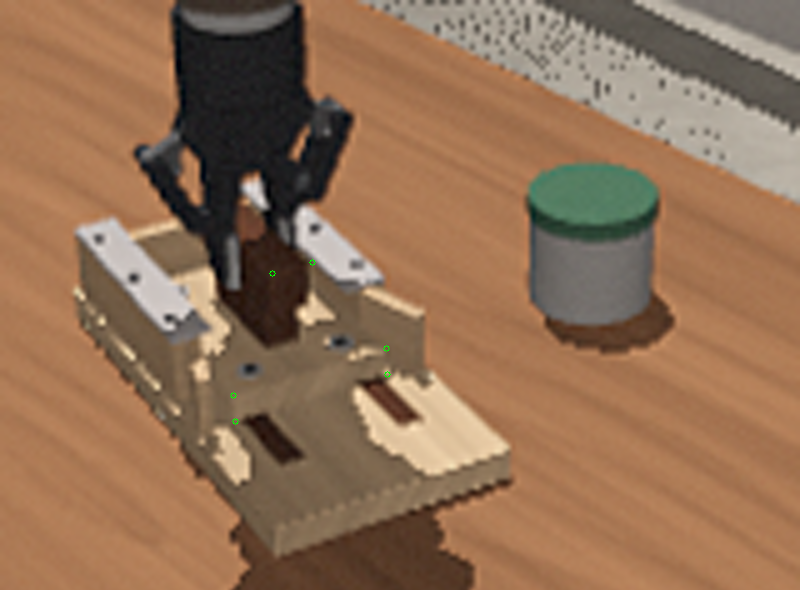

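Request:
{"method": "send_rows", "body": {
  "steps": [
    [-0.2,-0.8,4.2,0.006,-0.001,0],
    [-0.2,-0.5,4.2,0.009,-0.002,0],
    [-0.2,-0.5,4.2,0.009,-0.002,0],
    [-0.2,-0.5,4.2,0.009,-0.002,0],
    [-0.2,-0.5,4.2,0.009,-0.002,0],
    [-0.2,-0.5,4.2,0.009,-0.002,0]
  ]
}}

```text
t: 14.38
eef_pos: [0.5623, 0.1226, 0.0662]
tool_rot: [179.9, -0.1, 78.2]
force: [-9.7, -2.5, 24.7]
opening: 0.025
```

```bash
python3 go.py .5623 .1228 .0653 78.3
```

```text
t 14.375 pos [0.5623 0.1226 0.0662] rot [ 1.7993e+02 -5.0000e-02  7.8210e+01] F [-9.7 -2.5 24.7] T [-0.52  2.04  0.04] op 0.025
row [ 0.2 -0.1  0.9] [ 0.0013 -0.0009 -0.0016]
```

```bash
python3 - <<'E'
from rig import workorder,readout
print(workorder.sign_off()); s=readout.read_state(); print(s["t"],s["eef_pos"],s["force"],s["opening"])
E
```

```text
the job is handed in; nothing more can be done
None
the job is handed in; nothing more can be done
```

The plywood cover is in the jig, over the pin, and pressed flat on the bed. The job was handed in at about 14.4 s, with the arm still gripping and pressing.

**How it went:** I gripped the cover by its dark bar and entered it at the open mouth. I slid it under the lips with its underside about 17 mm above the bed. The pin showed in both camera views, about 35 mm along the track. The hole went over it on the first try, with no sign of contact before the pad.

**Last checks:**
- **Height:** the tool stopped at z = 0.0662–0.0663 m under increasing push. That matches the expected fully-home height of 0.0663 m.
- **Push:** about 28 N downward counting the cover's weight, against about 8 N from the pad spring.
- **Tilt and grip:** the tool was within 0.1° of vertical, and the grip held at 25 mm.
- **Picture:** at the last camera check the cover's corners lay about 1 mm from where they should be when home.

**Not perfect:** about 10 N of sideways force remained on the tool while pressing. Moving sideways to relieve it tilted the tool by 0.4°, so I went back to level. I took no last picture of the mallet and glue bottle. The arm's path stayed clear of them and the tin, and the tin looked unmoved in the side view.

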